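Start the press spindle in its threaded boss and hold it

TASK

On the bench stand two small glue presses; the spindle of the one with the crank handle only stands loosely on its thread. Take hold of the crank's upright wooden grip and turn it backward (anticlockwise seen from above) until the spindle drops a thread, stop there, then turn it forward (clockwise) one full turn and finish still gripping the crank, holding the spindle started. Do not pull the spindle up out of its boss, and leave the T-bar press and the things around alone.

Things in the scene. Friction and masses are not known exactly. Their poses are not given: they have to be found in the camera images.
- press: The press to work on, fixed: grey base plate 130 x 220 x 16 mm, two steel columns 88 mm either side of the middle along its y, a grey cross beam 50 mm (x) by 220 mm (y), top at 185 mm (column nuts to 196 mm), with a round threaded boss 68 mm across in its middle. Left or right of the T-bar press, yawed up to 0.4 rad. Origin: centre of the base's underside, z up.
- boss_top (a point): Centre of the boss's top face, 202 mm above the bench, fixed: the vertical axis of spindle and crank passes through it. The thread is hidden in the boss: right-hand, pitch 6 mm, about 1 mm of play. Spindle, crank and grip weigh about 0.6 kg together and rest on the thread by their weight alone; let go, they stay where they stand on it. The crank turns with under 1 N at its grip.
- grip (a point): The point to grip, on the axis of the crank's upright round wooden grip (22 mm thick, 60 mm long, revolves freely): 35 mm above its lower end, 25 mm below its top, 65 mm from the spindle axis, 276 mm above the bench when rise reads 0. Arm (22 mm wide) and hub lie 35 mm below this point, a cap on the hub 30 mm below. It circles with the crank and rises and falls with the spindle.
- crank (a joint): Crank angle, rad, growing as it is turned forward (clockwise seen from above); at 0 the arm points along the press's x. Starts at 2.8 to 4.0, on the thread's topmost turn. That thread's upper end, over which the spindle drops when turned backward, lies somewhere from -1.0 to 1.0, hidden and different every time: find it by feel or by seeing the drop.
- rise (a joint): Spindle height, m. 0: at the thread's upper end. It starts between -0.0015 and -0.005, climbs 1 mm per rad turned back, then drops from 0 to about -0.006 (in a firm grip its weight comes onto the hand instead, and it goes down only when the hand eases or lowers it). One full turn forward from there brings it to about -0.012; travel ends at -0.0156.
- tbar_press: The other press, fixed, same grey frame, spindle screwed home on a wooden disc, with a level steel T-bar 130 mm long and two black balls 219 mm above the bench instead of a crank. Leave alone. Origin: centre of the base's underside.
- sleeve: The crank's wooden grip itself; origin at the centre of its lower end.
- blank: Turned wooden cylinder, 84 mm across, 52 mm high, lying under the spindle on the crank press's base. Leave alone.
- bowl: Wooden bowl, 120 mm across, 50 mm high. Leave alone.
- wax: Jar with steel cap, 64 mm across, 70 mm high, standing between the presses. Leave alone.
- gouge: Turning gouge lying down, 320 mm long, origin at the handle end. Leave alone.
- chisel: Turning chisel lying down, 290 mm long, origin at the handle end. Leave alone.
- mallet: Dark wooden carver's mallet standing on its head, 84 mm across, 225 mm high. Leave alone.
- disc: Light wooden disc, 100 mm across, 28 mm thick. Leave alone.
- brush: Bench brush lying down. Leave alone.

How it is judged:
On the way:
1. the crank has been turned backward past the thread's lead end and the spindle has dropped by a thread (value of joint rise below -0.0042 m and value of joint crank below 1.3 rad), for 0.1 s.
At the end, for the whole second after the job is handed in: The fingers still grip the crank's wooden grip with more than 2 N, the crank at rest, and the spindle is one full turn into its thread: rise between -0.0136 and -0.0104 m (one turn within about a quarter turn), no bystander moved by 30 mm or more (value of joint rise between -0.0136 and -0.0104 m and contact force between the fingers and sleeve above 2 N and value of joint crank between 3.6 and 8.9 rad and velocity of joint crank between -0.3 and 0.3 rad/s and distance of each of bowl, wax, gouge, chisel, mallet, disc, brush, blank from where it was at the start of the episode below 0.03 m); the arm keeps its last pose, push and grip.
It fails at once if the spindle is pulled up out of its boss by more than 5 mm (value of joint rise above 0.005 m).
It fails at once if the crank is turned on backward, far past the drop (value of joint crank below -3.8 rad).
It fails at once if the T-bar press is pushed (contact force between any of the arm, the fingers and tbar_press above 8 N).
It fails at once if a bystander is knocked away (distance of any of bowl, wax, gouge, chisel, mallet, disc, brush, blank from where it was at the start of the episode above 0.03 m).
It also fails if it takes over 61 s, if anything falls off the work surface, if the arm or the gripper's body presses on something with over 40 N, if the wrist force passes 120 N, or if a joint passes its speed limit or range.

ROBOT

A 6-joint arm with a two-finger parallel gripper is mounted at the origin on the work surface. World frame = base frame: x ahead of the robot, y to its left, z up, the work surface at z = 0. Lengths are in m, angles in rad, forces in N, time in s.
With the tool pointing down it reaches from about 0.3 to 0.875 m from the base axis. Payload 6.4 kg.
Tool frame: the origin (TCP) lies midway between the tips of the shut fingers; the grasp point (between the pads) lies ctrl.grip_point_offset behind it (ctrl.grip_point_offset is the distance from the TCP to the grasp point, in m); z points along the fingers, y is the direction in which the jaws open and shut (so a half turn about z gives the same grasp; the last joint's range is limited). The gripper opens to 85 mm and grips with 20 to 120 N. Pads are 22 mm wide; open, the fingers measure 114 mm over their backs; the gripper's body (76 mm by 85 mm) begins 54 mm behind the grasp point. The pads swing forward as they close: fully open they stand 13 mm farther back than shut.
Start: joints at [0.927, 0.181, 1.607, -0, 1.354, -0.206], TCP at [0.244, 0.521, 0.231] pointing down, gripper open.
Joint ranges: [-2.99, 2.99], [-0.89, 2.07], [0.3, 2.58], [-1.14, 4.28], [0, 2.63], [-3.12, 3.12]. Speed limits (rad/s): [2.57, 2.57, 3.01, 3.14, 3.14, 3.14].

INTERFACE

Orientations are given as a unit quaternion [w, x, y, z].
In Python, from bench import ctrl, viewer gives the robot as it stands.
- The arm moves only by the shell command python3 -m handwheel 'ROWS' [OPENING]. ROWS is JSON, a list of rows, each an object with "travel": the shift along the tool's x, y, z as a fraction of full scale, a list of three; "dr": the turn, a rotation vector about the tool's x, y, z as a fraction of full scale, a list of three. A call has 1 to 20 rows; each row shifts and turns the pose as measured when the row begins, along the tool's axes as they then stand; what a row does not reach is not made up. Full scale, the value 1, is 150 mm for a shift and 30 degrees for a turn. A row lasts 1/12 s, in which the tool goes at most 41.7 mm and 7.16 degrees, less where a joint would pass 70% of its speed; a pose out of reach is approached as far as the arm can. A call with a number of a shift or a turn outside -1 to 1 is refused whole. A call with a gripper value outside its range is refused whole. OPENING is the opening, from -1 (shut) to 1 (fully open), set as the call begins (- or left out, the last holds). The fingers move at their own pace and stop on an object; the grip force is fixed at half the most. Time passes only in rows, so rows that do not move let the fingers close. It gives the time, the measured TCP pose, the force and the opening at its end, in the units of the state.
- ctrl.get_obs(): the state, without advancing time (a new reading comes with each control period).
- viewer.camera(name): name is "scene" or "side" or "wrist"; returns the picture (384x512x3 uint8, red, green, blue); there is no depth.
- viewer.get_calibration(name): a dict with "camera_matrix" (3x3 intrinsics, pixels), "k1" (the pictures are not rectified: a ray, as slopes to the right and down, at radius r is drawn at 1 + k1 r^2 times it, then the intrinsics apply), "R" (3x3) and "t" (3): a world point X has camera coordinates R X + t. Camera axes: x right, y down, z forward; pixel columns grow to the right and rows downward; lengths in m; the calibration is good to about 2 mm. A picture is of the moment at which its call begins: read the wrist's pose just before it. get_calibration takes no time and is no camera call; for the wrist camera it gives the pose at the moment of the call.
- ctrl.hand_in(): hands the job in, once; it reports no verdict.
The state is a dict: "time_s": time; "q": joint angles; "dq": joint speeds; "joint_efforts": joint torques, N m; "eef_pos": TCP position; "eef_rot": TCP orientation; "wrist_force": force on the tool from outside, world axes, zero at the start; "torque": the same for the moment, N m; "opening": opening from 0.0 (shut) to 1.0 (fully open).
Only numpy, scipy, OpenCV 4.12 (cv2) and the standard library are available. Lean on these libraries where they do the work, as an engineer would, in place of code of your own. Each camera call takes 0.05 s, during which the arm holds its last target. There are 200 camera calls.

## Working session

There is one attempt and no reset: what is moved stays moved. The work goes in short steps, Python scripts to look and compute and a shell command to move; the robot and the scene stay as the last step left them, time stands still between calls to the robot, and variables do not carry over. Pictures are saved under pics/ and viewed, about 8 in all and at most 12, crops included, and the job is handed in when it is done.

```bash
mkdir -p pics; ls; cat > h.py <<'E'
import numpy as np,cv2
from bench import ctrl,viewer
def ray(c,u,v):
    K=np.array(c["camera_matrix"]);R=np.array(c["R"]);t=np.array(c["t"])
    d=cv2.undistortPoints(np.array([[[u,v]]],float),K,np.array([c["k1"],0,0,0,0.]))[0,0]
    r=R.T@np.array([d[0],d[1],1]);return -R.T@t,r/np.linalg.norm(r)
def onz(c,u,v,z):
    o,r=ray(c,u,v);return o+r*(z-o[2])/r[2]
def proj(c,X):
    K=np.array(c["camera_matrix"]);R=np.array(c["R"]);t=np.array(c["t"])
    return cv2.projectPoints(np.array(X,float).reshape(-1,1,3),cv2.Rodrigues(R)[0],t,K,np.array([c["k1"],0,0,0,0.]))[0][:,0]
def tri(a,b):
    (o1,r1),(o2,r2)=a,b
    A=np.c_[r1,-r2];s=np.linalg.lstsq(A,o2-o1,rcond=None)[0]
    p,q=o1+s[0]*r1,o2+s[1]*r2
    return (p+q)/2,np.linalg.norm(p-q)
E
python3 - <<'E'
from h import *
print(ctrl.get_obs(),ctrl.grip_point_offset)
for n in("scene","side"):
    im=viewer.camera(n);cv2.imwrite(f"pics/{n}0.png",im[:,:,::-1])
    c=viewer.get_calibration(n);print(n,c)
E
```

```text
pics
{'time_s': 0.0, 'q': array([ 9.26705680e-01,  1.81547522e-01,  1.60801730e+00, -1.54151395e-05,
        1.35376685e+00, -2.06318885e-01]), 'dq': array([ 0.00235671,  0.00040965, -0.00087679,  0.00136538, -0.000492  ,
       -0.00115561]), 'joint_efforts': array([-1.61327494e-03, -4.44878304e+01, -3.51324928e+01, -6.11023552e-04,
        9.18926817e-03, -3.69052501e-06]), 'eef_pos': array([0.24341735, 0.52032933, 0.230376  ]), 'eef_rot': array([-3.51824136e-04,  2.17140513e-01,  9.76139970e-01, -7.95188354e-04]), 'wrist_force': array([0.33989995, 0.66992836, 0.8204513 ]), 'torque': array([ 0.03432923, -0.02836055,  0.01892561]), 'opening': 1.0010191962949841} 0.0187
scene {'camera_matrix': array([[396.58786462,   0.        , 254.44378215],
       [  0.        , 396.58786462, 186.51686415],
       [  0.        ,   0.        ,   1.        ]]), 'k1': 0.025956955261402022, 'R': array([[ 0.06995799,  0.9974814 ,  0.01169324],
       [ 0.68744119, -0.03971263, -0.72515344],
       [-0.7228627 ,  0.0587687 , -0.68848802]]), 't': array([-0.0711109 , -0.25900586,  1.62745189])}
side {'camera_matrix': array([[402.42834277,   0.        , 259.73084268],
       [  0.        , 402.42834277, 192.31584911],
       [  0.        ,   0.        ,   1.        ]]), 'k1': -0.03907484144535652, 'R': array([[-0.67089461, -0.74151418,  0.0075593 ],
       [-0.42676907,  0.37774823, -0.82168999],
       [ 0.60643926, -0.55449346, -0.56988457]]), 't': array([0.38509443, 0.37682082, 1.29751094])}
```

View pics/scene0.png

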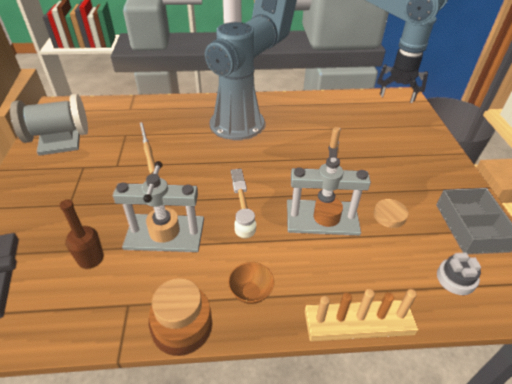

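View pics/side0.png

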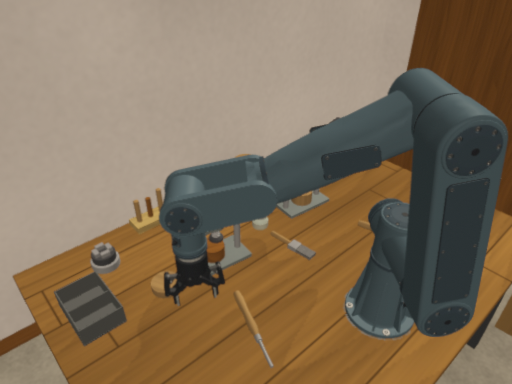

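Scene: crank press at right (boss ~(331,175), grip ~(335,137) pointing to the robot); T-bar press on the left; the side view is blocked by the arm. Zooming the crank press.

```bash
python3 - <<'E'
import cv2
im=cv2.imread("pics/scene0.png")[115:245,270:420]
cv2.imwrite("pics/crop1.png",cv2.resize(im,None,fx=4.6,fy=4.6,interpolation=cv2.INTER_CUBIC))
E
```

```text
(no output)
```

View pics/crop1.png

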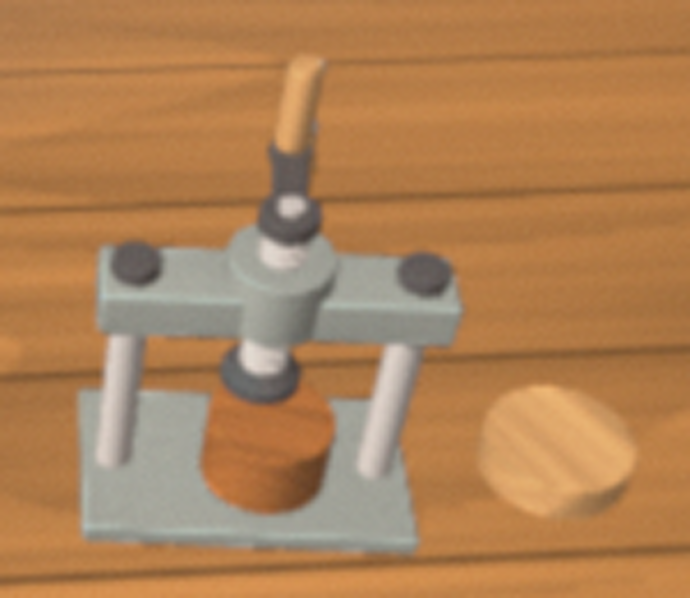

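```bash
python3 - <<'E'
from h import *
c=viewer.get_calibration("scene")
P=lambda u,v,z:onz(c,270+(u+.5)/4.6-.5,115+(v+.5)/4.6-.5,z)
a,b=P(136,257,.196),P(424,268,.196)
print("nuts",a,b,np.linalg.norm(a-b),"mid",(a+b)/2,"yaw",np.arctan2(*(a-b)[[0,1]]*[1,-1]) )
bs=P(283,262,.202);cap=P(293,206,.244);g=P(307,64,.298);gl=P(290,145,.241+.0)
print("boss",bs,"cap",cap,"griptop",g,"griplow",gl)
for ax in(bs,cap,(a+b)/2):print(np.linalg.norm((g-ax)[:2]),np.degrees(np.arctan2((g-ax)[1],(g-ax)[0])))
for uv in((80,395),(400,400),(85,538),(413,548)):print(P(*uv,.016))
E
```

```text
nuts [0.52676558 0.15876176 0.196     ] [0.54696838 0.33305334 0.196     ] 0.17545856557163628 mid [0.53686698 0.24590755 0.196     ] yaw -0.11539882929647356
boss [0.54322839 0.2458134  0.202     ] cap [0.54073901 0.24616383 0.244     ] griptop [0.47358472 0.2609783  0.298     ] griplow [0.47861484 0.25815867 0.241     ]
0.0712756324223418 167.71561076667444
0.06876894758443546 167.5596036594374
0.06505207532156926 166.60446568151534
[0.46785277 0.14416247 0.016     ]
[0.48585122 0.36865991 0.016     ]
[0.59801192 0.13046826 0.016     ]
[0.61895435 0.34248092 0.016     ]
```

Boss, cap and nuts agree on the axis at about (0.540, 0.246). Their spacing comes out as 175 mm against the true 176. The grip is at about (0.476, 0.260), so crank ≈ 3.24. Next: lift, align the tool axes with the world, and go over the grip.

```bash
python3 -m handwheel '[{"travel":[0,0,-0.19],"dr":[0,0,-0.21]},{"travel":[0,0,-0.19],"dr":[0,0,-0.21]},{"travel":[0,0,-0.19],"dr":[0,0,-0.21]},{"travel":[0,0,-0.19],"dr":[0,0,-0.21]},{"travel":[0,0,0],"dr":[0,0,0]}]'
python3 -m handwheel '[{"travel":[-0.15,-0.17,0],"dr":[0,0,0]},{"travel":[-0.15,-0.17,0],"dr":[0,0,0]},{"travel":[-0.15,-0.17,0],"dr":[0,0,0]},{"travel":[-0.15,-0.17,0],"dr":[0,0,0]},{"travel":[-0.15,-0.17,0],"dr":[0,0,0]},{"travel":[-0.15,-0.17,0],"dr":[0,0,0]},{"travel":[-0.15,-0.17,0],"dr":[0,0,0]},{"travel":[0,0,0],"dr":[0,0,0]}]' -
python3 - <<'E'
from h import *
from scipy.spatial.transform import Rotation as R
o=ctrl.get_obs();r=R.from_quat(np.roll(o["eef_rot"],-1)).as_matrix()
d=np.array([.476,.260,.345])-o["eef_pos"];print(o["time_s"],o["eef_pos"],r.round(3),"units",(r.T@d/.15).round(3))
E
```

```text
time_s: 0.52
eef_pos: [0.2417, 0.518, 0.3429]
eef_rot: [-0.005, -0.012, 1.0, -0.006]
wrist_force: [0.0, -0.3, 0.3]
opening: 1.004
time_s: 1.18
eef_pos: [0.4071, 0.3376, 0.3408]
eef_rot: [-0.005, -0.013, 1.0, -0.006]
wrist_force: [-0.7, 1.1, 0.1]
opening: 0.999
1.1833 [0.4070774  0.33761074 0.3407953 ] [[-1.    -0.026 -0.01 ]
 [-0.026  1.    -0.011]
 [ 0.01  -0.011 -1.   ]] units [-0.446 -0.53  -0.027]
```

```bash
python3 -m handwheel '[{"travel":[-0.15,-0.178,0],"dr":[0,0,0]},{"travel":[-0.15,-0.178,0],"dr":[0,0,0]},{"travel":[-0.15,-0.178,0],"dr":[0,0,0.05]},{"travel":[0,0,0],"dr":[0,0,0]}]'
python3 - <<'E'
from h import *
from scipy.spatial.transform import Rotation as R
o=ctrl.get_obs();c=viewer.get_calibration("wrist");im=viewer.camera("wrist");im2=viewer.camera("side")
r=R.from_quat(np.roll(o["eef_rot"],-1)).as_matrix()
print(o["eef_pos"],r.round(3))
print(proj(c,[[.4736,.261,.298],[.5402,.246,.202],[.476,.26,.241],o["eef_pos"]]).round(0))
cv2.imwrite("pics/both2.png",np.hstack([im[:,:,::-1],im2[100:,100:388,::-1].copy() if False else cv2.resize(im2[150:342,130:322,::-1],(384,384))])[:, :]);
b=cv2.imread("pics/both2.png");cv2.imwrite("pics/both2.png",cv2.resize(b,(800,int(384*800/b.shape[1]))))
E
```

```text
time_s: 1.52
eef_pos: [0.4781, 0.2557, 0.3378]
eef_rot: [-0.007, 0.002, 1.0, -0.006]
wrist_force: [0.2, -1.2, -0.1]
opening: 1.003
[0.47807152 0.25568889 0.33784147] [[-1.     0.004 -0.014]
 [ 0.004  1.    -0.012]
 [ 0.014 -0.012 -1.   ]]
[[260. 217.]
 [241. 247.]
 [257. 192.]
 [250. 258.]]
```

View pics/both2.png

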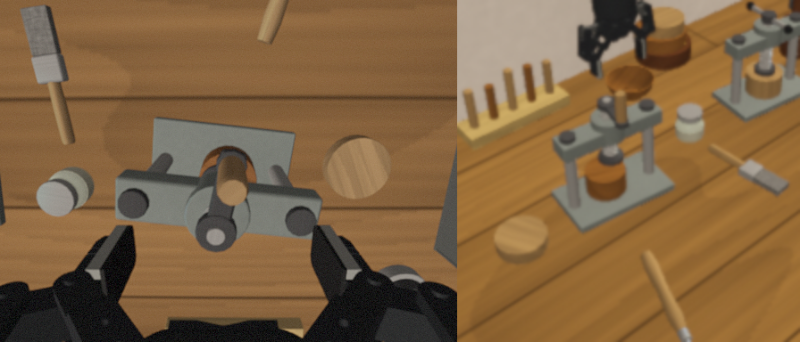

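The wrist view has the grip top at (260,214) against a predicted (260,217), and the axis cap at (242,265). Computing the refined position.

```bash
python3 - <<'E'
from h import *
c=viewer.get_calibration("wrist")
g=onz(c,260,214,.298);cap=onz(c,242,265,.244)
print(g,cap,np.linalg.norm((g-cap)[:2]))
s=viewer.get_calibration("scene")
print(tri(ray(c,260,214),ray(s,270+307.5/4.6-.5,115+64.5/4.6-.5)),tri(ray(c,242,265),ray(s,270+293.5/4.6-.5,115+206.5/4.6-.5)))
E
```

```text
[0.46873037 0.26444702 0.298     ] [0.5317426  0.25192507 0.244     ] 0.06424438047699142
(array([0.46954517, 0.26346256, 0.29503657]), np.float64(0.0021725428362178866)) (array([0.53433982, 0.2501178 , 0.23843662]), np.float64(0.003351073195166649))
```

```bash
python3 -m handwheel '[{"travel":[0.04,0.04,0.12],"dr":[-0.023,-0.027,0]},{"travel":[0,0,0.18],"dr":[0,0,0]},{"travel":[0,0,0.18],"dr":[0,0,0]},{"travel":[0,0,0.06],"dr":[0,0,0]},{"travel":[0,0,0],"dr":[0,0,0]}]'
python3 - <<'E'
from h import *
o=ctrl.get_obs();c=viewer.get_calibration("wrist");im=viewer.camera("wrist")
print(o["eef_pos"],o["eef_rot"])
cv2.imwrite("pics/w3.png",im[:,:,::-1])
E
```

```text
time_s: 2.03
eef_pos: [0.4655, 0.2704, 0.2553]
eef_rot: [0.0, -0.002, 1.0, 0.003]
wrist_force: [-0.2, 0.0, -0.8]
opening: 1.0
[0.46553964 0.270374   0.2552853 ] [ 2.15684733e-04 -1.51641480e-03  9.99994435e-01  2.96373474e-03]
```

View pics/w3.png

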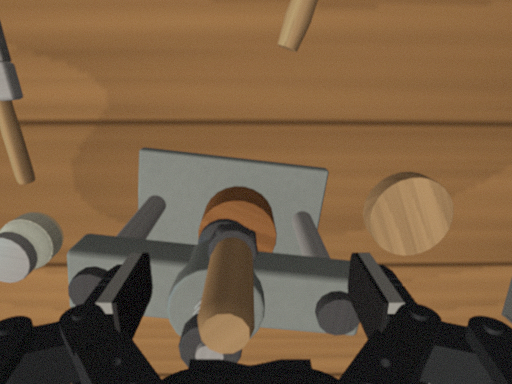

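```bash
python3 - <<'E'
from h import *
c=viewer.get_calibration("wrist")
print(onz(c,224,332,.298),onz(c,224,332,.295),onz(c,230,245,.243), proj(c,[[.4655,.2704,.274],[.4655,.2704,.298]]))
E
```

```text
[0.47259252 0.26109046 0.298     ] [0.47514305 0.26084101 0.295     ] [0.46575195 0.26069247 0.243     ] [[249.57257443 278.22753982]
 [249.96891076 315.51816562]]
```

```bash
python3 -m handwheel '[{"travel":[-0.05,-0.063,0],"dr":[0,0,0]},{"travel":[0,0,0],"dr":[0,0,0]},{"travel":[0,0,0],"dr":[0,0,0]}]'
python3 -m handwheel '[{"travel":[0,0,0],"dr":[0,0,0]},{"travel":[0,0,0],"dr":[0,0,0]},{"travel":[0,0,0],"dr":[0,0,0]},{"travel":[0,0,0],"dr":[0,0,0]},{"travel":[0,0,0],"dr":[0,0,0]},{"travel":[0,0,0],"dr":[0,0,0]},{"travel":[0,0,0],"dr":[0,0,0]},{"travel":[0,0,0],"dr":[0,0,0]},{"travel":[0,0,0],"dr":[0,0,0]},{"travel":[0,0,0],"dr":[0,0,0]}]' -1
```

```text
time_s: 2.33
eef_pos: [0.4747, 0.262, 0.2597]
eef_rot: [0.003, -0.003, 1.0, 0.004]
wrist_force: [0.5, 1.4, 0.6]
opening: 1.001
time_s: 3.17
eef_pos: [0.4773, 0.262, 0.264]
eef_rot: [0.006, -0.002, 1.0, 0.005]
wrist_force: [0.7, 0.4, -0.6]
opening: 0.234
```

```bash
for i in 1 2; do python3 -m handwheel '[{"travel":[0,0,0],"dr":[0,0,0]},{"travel":[0,0,0],"dr":[0,0,0]}]'; done
python3 - <<'E'
from h import *
o=ctrl.get_obs();print(o["eef_pos"],o["wrist_force"])
im=viewer.camera("side");viewer.camera("scene")
o=ctrl.get_obs();print(o["eef_pos"],o["wrist_force"])
cv2.imwrite("pics/s4.png",cv2.resize(im[150:342,130:322,::-1],(576,576)))
E
```

```text
time_s: 3.33
eef_pos: [0.4772, 0.2621, 0.264]
eef_rot: [0.006, -0.002, 1.0, 0.005]
wrist_force: [0.4, -0.1, 0.8]
opening: 0.231
time_s: 3.5
eef_pos: [0.4772, 0.2621, 0.264]
eef_rot: [0.006, -0.002, 1.0, 0.004]
wrist_force: [-0.5, 0.2, 0.3]
opening: 0.241
[0.4772331  0.26207793 0.26402117] [-0.46882839  0.24756985  0.25966229]
[0.47724458 0.26205181 0.26402508] [ 0.61308017 -0.83041112  1.01749757]
```

View pics/s4.png

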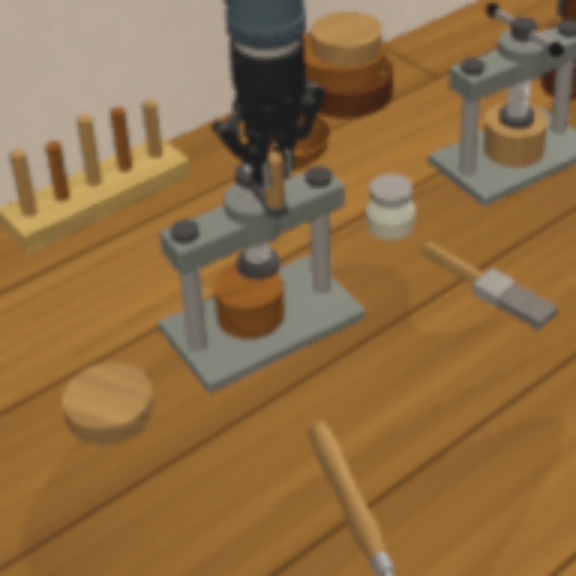

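Gripped; the opening of 0.235 is about 20 mm, which fits the 22 mm grip, and the pose is steady. Here is a helper that works out the chord shifts along the circle; I'll type the moves myself.

```bash
cat > plan.py <<'E'
# usage: plan.py cx cy step_deg n  -> tool-unit shifts along circle from the measured pose
import sys
from h import *
from scipy.spatial.transform import Rotation as R
cx,cy,st=map(float,sys.argv[1:4]);n=int(sys.argv[4])
o=ctrl.get_obs();r=R.from_quat(np.roll(o["eef_rot"],-1)).as_matrix();p=o["eef_pos"]
v=p[:2]-[cx,cy];a=np.arctan2(v[1],v[0])
print("t",round(o["time_s"],2),"pos",p.round(4),"rad",np.linalg.norm(v).round(4),"ang",np.degrees(a).round(1),"F",np.round(o["wrist_force"],1),"tilt",r[:,2].round(3),"yaw",r[0,1].round(3),"open",round(o["opening"],3))
q=p.copy()
for i in range(n):
    b=a+np.radians(st*(i+1));w=np.array([cx+.065*np.cos(b),cy+.065*np.sin(b),p[2]])
    print((r.T@(w-q)/.15).round(3)[:2],end=" ");q=w
print()
E
python3 plan.py .5407 .248 6 6
```

```text
t 3.6 pos [0.4772 0.2621 0.264 ] rad 0.065 ang 167.5 F [ 0.6 -0.8  1. ] tilt [ 0.012  0.009 -1.   ] yaw -0.005 open 0.237
[ 0.008 -0.045] [ 0.003 -0.045] [-0.002 -0.045] [-0.007 -0.045] [-0.011 -0.044] [-0.016 -0.043]
```

```bash
python3 -m handwheel '[{"travel":[0.008,-0.045,0],"dr":[0,0,0]},{"travel":[0.003,-0.045,0],"dr":[0,0,0]},{"travel":[-0.002,-0.045,0],"dr":[0,0,0]},{"travel":[-0.007,-0.045,0],"dr":[0,0,0]},{"travel":[-0.011,-0.044,0],"dr":[0,0,0]},{"travel":[-0.016,-0.043,0],"dr":[0,0,0]}]'
python3 plan.py .5407 .248 6 10
```

```text
time_s: 4.1
eef_pos: [0.4811, 0.2207, 0.2645]
eef_rot: [0.007, -0.003, 1.0, 0.006]
wrist_force: [1.9, 4.4, 0.7]
opening: 0.237
t 4.1 pos [0.4811 0.2207 0.2645] rad 0.0656 ang -155.4 F [1.9 4.4 0.7] tilt [ 0.014  0.013 -1.   ] yaw -0.007 open 0.237
[-0.024 -0.039] [-0.025 -0.038] [-0.029 -0.035] [-0.032 -0.032] [-0.035 -0.028] [-0.038 -0.025] [-0.04 -0.02] [-0.042 -0.016] [-0.044 -0.012] [-0.045 -0.007]
```

```bash
python3 -m handwheel '[{"travel":[-0.024,-0.039,0],"dr":[0,0,0]},{"travel":[-0.025,-0.038,0],"dr":[0,0,0]},{"travel":[-0.029,-0.035,0],"dr":[0,0,0]},{"travel":[-0.032,-0.032,0],"dr":[0,0,0]},{"travel":[-0.035,-0.028,0],"dr":[0,0,0]},{"travel":[-0.038,-0.025,0],"dr":[0,0,0]},{"travel":[-0.04,-0.02,0],"dr":[0,0,0]},{"travel":[-0.042,-0.016,0],"dr":[0,0,0]},{"travel":[-0.044,-0.012,0],"dr":[0,0,0]}]'
python3 plan.py .5407 .248 6 8
```

```text
time_s: 4.85
eef_pos: [0.532, 0.1824, 0.2653]
eef_rot: [0.007, -0.003, 1.0, 0.011]
wrist_force: [-1.5, 8.0, 3.1]
opening: 0.235
t 4.85 pos [0.532  0.1824 0.2653] rad 0.0661 ang -97.5 F [-1.5  8.   3.1] tilt [ 0.014  0.022 -1.   ] yaw -0.006 open 0.235
[-0.046  0.004] [-0.045  0.001] [-0.045  0.006] [-0.044  0.01 ] [-0.043  0.015] [-0.041  0.019] [-0.039  0.023] [-0.036  0.027]
```

```bash
python3 -m handwheel '[{"travel":[-0.046,0.010,0],"dr":[0.02,0.01,0]},{"travel":[-0.045,0.005,0],"dr":[0.02,0.01,0]},{"travel":[-0.045,0.008,0],"dr":[0,0,0]},{"travel":[-0.044,0.012,0],"dr":[0,0,0]},{"travel":[-0.043,0.015,0],"dr":[0,0,0]},{"travel":[-0.041,0.019,0],"dr":[0,0,0]},{"travel":[0,0,0],"dr":[0,0,0]}]'
python3 plan.py .5407 .249 6 5
```

```text
time_s: 5.43
eef_pos: [0.5752, 0.1922, 0.266]
eef_rot: [-0.001, -0.003, 1.0, 0.0]
wrist_force: [-0.6, 3.2, 4.1]
opening: 0.23
t 5.43 pos [0.5752 0.1922 0.266 ] rad 0.0665 ang -58.8 F [-0.6  3.2  4.1] tilt [-0.002  0.    -1.   ] yaw -0.005 open 0.23
[-0.033  0.034] [-0.035  0.029] [-0.032  0.033] [-0.028  0.036] [-0.024  0.038]
```

```bash
python3 -m handwheel '[{"travel":[-0.033,0.034,0],"dr":[0,0,0]},{"travel":[-0.035,0.029,0],"dr":[0,0,0]},{"travel":[-0.032,0.033,0],"dr":[0,0,0]},{"travel":[0,0,0],"dr":[0,0,0]},{"travel":[0,0,0],"dr":[0,0,0]}]'
python3 plan.py .5407 .249 6 5
```

```text
time_s: 5.85
eef_pos: [0.5927, 0.2085, 0.2664]
eef_rot: [-0.001, -0.003, 1.0, -0.0]
wrist_force: [-4.0, -0.9, 4.1]
opening: 0.236
t 5.85 pos [0.5927 0.2085 0.2664] rad 0.066 ang -37.9 F [-4.  -0.9  4.1] tilt [-0.002 -0.    -1.   ] yaw -0.005 open 0.236
[-0.021  0.041] [-0.022  0.04 ] [-0.018  0.042] [-0.013  0.043] [-0.009  0.044]
```

```bash
python3 -m handwheel '[{"travel":[-0.021,0.041,0],"dr":[0,0,0]},{"travel":[-0.022,0.04,0],"dr":[0,0,0]},{"travel":[-0.018,0.042,0],"dr":[0,0,0]},{"travel":[0,0,0],"dr":[0,0,0]},{"travel":[0,0,0],"dr":[0,0,0]}]'
python3 plan.py .5407 .249 6 5
```

```text
time_s: 6.27
eef_pos: [0.6031, 0.2294, 0.2667]
eef_rot: [-0.002, -0.003, 1.0, -0.0]
wrist_force: [-3.1, -1.9, 4.7]
opening: 0.238
t 6.27 pos [0.6031 0.2294 0.2667] rad 0.0654 ang -17.4 F [-3.1 -1.9  4.7] tilt [-0.003 -0.001 -1.   ] yaw -0.005 open 0.238
[-0.009  0.045] [-0.007  0.045] [-0.002  0.045] [0.003 0.045] [0.007 0.045]
```

```bash
python3 -m handwheel '[{"travel":[-0.009,0.045,0],"dr":[0,0,0]},{"travel":[-0.007,0.045,0],"dr":[0,0,0]},{"travel":[-0.002,0.045,0],"dr":[0,0,0]},{"travel":[0,0,0],"dr":[0,0,0]},{"travel":[0,0,0],"dr":[0,0,0]}]'
python3 plan.py .5407 .249 6 5
```

```text
time_s: 6.68
eef_pos: [0.6055, 0.2521, 0.267]
eef_rot: [-0.003, -0.003, 1.0, -0.002]
wrist_force: [-3.2, -2.6, 3.8]
opening: 0.237
t 6.68 pos [0.6055 0.2521 0.267 ] rad 0.0649 ang 2.7 F [-3.2 -2.6  3.8] tilt [-0.006 -0.003 -1.   ] yaw -0.005 open 0.237
[0.004 0.045] [0.009 0.044] [0.014 0.043] [0.018 0.042] [0.022 0.039]
```

```bash
python3 -m handwheel '[{"travel":[0.003,0.045,0],"dr":[0,0,0]},{"travel":[0.008,0.044,0],"dr":[0,0,0]},{"travel":[0.013,0.043,0],"dr":[0,0,0]},{"travel":[0,0,0],"dr":[0,0,0]},{"travel":[0,0,0],"dr":[0,0,0]}]'
python3 plan.py .5407 .249 6 5
```

```text
time_s: 7.1
eef_pos: [0.6, 0.2734, 0.2631]
eef_rot: [-0.007, -0.002, 1.0, -0.003]
wrist_force: [-0.2, -0.5, -4.9]
opening: 0.233
t 7.1 pos [0.6    0.2734 0.2631] rad 0.0641 ang 22.4 F [-0.2 -0.5 -4.9] tilt [-0.014 -0.007 -1.   ] yaw -0.005 open 0.233
[0.014 0.043] [0.023 0.039] [0.027 0.036] [0.031 0.033] [0.034 0.03 ]
```

Fz flipped from +4 to −4.9 N and the hand is sinking, so the thread end is passed at crank ≈ −0.3 to −0.5. Now lowering it gently onto the next turn.

```bash
python3 -m handwheel '[{"travel":[0,0,0.003],"dr":[0,0,0]},{"travel":[0,0,0.003],"dr":[0,0,0]},{"travel":[0,0,0.003],"dr":[0,0,0]},{"travel":[0,0,0],"dr":[0,0,0]},{"travel":[0,0,0],"dr":[0,0,0]}]'
python3 plan.py .5407 .249 6 0
python3 -m handwheel '[{"travel":[0,0,0.003],"dr":[0,0,0]},{"travel":[0,0,0.003],"dr":[0,0,0]},{"travel":[0,0,0],"dr":[0,0,0]},{"travel":[0,0,0],"dr":[0,0,0]}]'
python3 plan.py .5407 .249 6 0
```

```text
time_s: 7.52
eef_pos: [0.6001, 0.2735, 0.2616]
eef_rot: [-0.008, -0.002, 1.0, -0.003]
wrist_force: [-3.4, -0.9, -0.8]
opening: 0.238
t 7.52 pos [0.6001 0.2735 0.2616] rad 0.0642 ang 22.4 F [-3.4 -0.9 -0.8] tilt [-0.015 -0.007 -1.   ] yaw -0.005 open 0.238

time_s: 7.85
eef_pos: [0.6002, 0.2734, 0.2615]
eef_rot: [-0.007, -0.002, 1.0, -0.003]
wrist_force: [-3.0, -0.7, 0.8]
opening: 0.238
t 7.85 pos [0.6002 0.2734 0.2615] rad 0.0643 ang 22.3 F [-3.  -0.7  0.8] tilt [-0.015 -0.006 -1.   ] yaw -0.004 open 0.238
```

The spindle has seated one thread lower: the hand is down 5.5 mm and the weight is off it. Now forward.

```bash
python3 plan.py .5407 .249 -8 12
```

```text
t 7.85 pos [0.6002 0.2734 0.2615] rad 0.0643 ang 22.3 F [-3.  -0.7  0.8] tilt [-0.015 -0.006 -1.   ] yaw -0.004 open 0.238
[-0.023 -0.056] [-0.011 -0.06 ] [-0.002 -0.06 ] [ 0.006 -0.06 ] [ 0.015 -0.059] [ 0.023 -0.056] [ 0.03  -0.052] [ 0.037 -0.048] [ 0.043 -0.042] [ 0.049 -0.036] [ 0.053 -0.028] [ 0.057 -0.021]
```

```bash
python3 -m handwheel '[{"travel":[-0.02,-0.056,0.001],"dr":[-0.005,-0.015,0]},{"travel":[-0.011,-0.06,0.001],"dr":[-0.005,-0.015,0]},{"travel":[-0.002,-0.06,0.001],"dr":[0,0,0]},{"travel":[0.006,-0.06,0.001],"dr":[0,0,0]},{"travel":[0.015,-0.059,0.001],"dr":[0,0,0]},{"travel":[0.023,-0.056,0.001],"dr":[0,0,0]},{"travel":[0.03,-0.052,0.001],"dr":[0,0,0]},{"travel":[0.037,-0.048,0.001],"dr":[0,0,0]},{"travel":[0.043,-0.042,0.001],"dr":[0,0,0]},{"travel":[0.049,-0.036,0.001],"dr":[0,0,0]}]'
python3 plan.py .5407 .249 -8 13
```

```text
time_s: 8.68
eef_pos: [0.5732, 0.1906, 0.2601]
eef_rot: [0.002, -0.003, 1.0, 0.005]
wrist_force: [-1.8, 7.9, 1.8]
opening: 0.239
t 8.68 pos [0.5732 0.1906 0.2601] rad 0.0668 ang -60.9 F [-1.8  7.9  1.8] tilt [ 0.004  0.009 -1.   ] yaw -0.006 open 0.239
[ 0.061 -0.015] [ 0.058 -0.017] [ 0.06  -0.009] [ 0.06  -0.001] [0.06  0.008] [0.058 0.016] [0.056 0.024] [0.052 0.031] [0.047 0.038] [0.041 0.044] [0.034 0.05 ] [0.027 0.054] [0.019 0.057]
```

```bash
python3 -m handwheel '[{"travel":[0.06,-0.018,0.001],"dr":[0,0,0]},{"travel":[0.058,-0.015,0.001],"dr":[0,0,0]},{"travel":[0.06,-0.007,0.001],"dr":[0,0,0]},{"travel":[0.06,0,0.001],"dr":[0,0,0]},{"travel":[0.06,0.008,0.001],"dr":[0,0,0]},{"travel":[0.058,0.016,0.001],"dr":[0,0,0]},{"travel":[0.056,0.024,0.001],"dr":[0,0,0]},{"travel":[0.052,0.031,0.001],"dr":[0,0,0]},{"travel":[0.047,0.038,0.001],"dr":[0,0,0]},{"travel":[0.041,0.044,0.001],"dr":[0,0,0]},{"travel":[0.034,0.05,0.001],"dr":[0,0,0]}]'
python3 plan.py .5407 .249 -8 13
```

```text
time_s: 9.6
eef_pos: [0.487, 0.2103, 0.2588]
eef_rot: [0.015, 0.001, 1.0, 0.007]
wrist_force: [3.5, 0.2, -0.8]
opening: 0.237
t 9.6 pos [0.487  0.2103 0.2588] rad 0.0662 ang -144.2 F [ 3.5  0.2 -0.8] tilt [ 0.031  0.014 -0.999] yaw 0.001 open 0.237
[0.025 0.056] [0.024 0.055] [0.017 0.058] [0.008 0.06 ] [-0.    0.06] [-0.009  0.06 ] [-0.017  0.058] [-0.025  0.055] [-0.032  0.051] [-0.039  0.046] [-0.045  0.04 ] [-0.05   0.034] [-0.054  0.026]
```

```bash
python3 -m handwheel '[{"travel":[0.025,0.056,0.001],"dr":[0.009,0.02,0]},{"travel":[0.024,0.055,0.001],"dr":[0.009,0.02,0]},{"travel":[0.017,0.058,0.001],"dr":[0.009,0.02,0]},{"travel":[0.008,0.06,0.001],"dr":[0,0,0]},{"travel":[0,0.06,0.001],"dr":[0,0,0]},{"travel":[-0.009,0.06,0.001],"dr":[0,0,0]},{"travel":[-0.017,0.058,0.001],"dr":[0,0,0]},{"travel":[-0.025,0.055,0.001],"dr":[0,0,0]},{"travel":[-0.032,0.051,0.001],"dr":[0,0,0]},{"travel":[-0.039,0.046,0.001],"dr":[0,0,0]}]'
python3 plan.py .5407 .249 -8 14
```

```text
time_s: 10.43
eef_pos: [0.4977, 0.297, 0.2573]
eef_rot: [0.002, 0.002, 1.0, -0.005]
wrist_force: [4.0, -7.0, 0.8]
opening: 0.237
t 10.43 pos [0.4977 0.297  0.2573] rad 0.0644 ang 131.8 F [ 4.  -7.   0.8] tilt [ 0.004 -0.011 -1.   ] yaw 0.004 open 0.237
[-0.045  0.04 ] [-0.052  0.03 ] [-0.056  0.023] [-0.059  0.015] [-0.06   0.006] [-0.06  -0.002] [-0.06 -0.01] [-0.058 -0.019] [-0.054 -0.026] [-0.05  -0.034] [-0.045 -0.04 ] [-0.039 -0.046] [-0.032 -0.051] [-0.025 -0.055]
```

```bash
python3 -m handwheel '[{"travel":[-0.045,0.038,0.001],"dr":[0,0,0]},{"travel":[-0.052,0.028,0.001],"dr":[0,0,0]},{"travel":[-0.056,0.021,0.001],"dr":[0,0,0]},{"travel":[-0.059,0.014,0.001],"dr":[0,0,0]},{"travel":[-0.06,0.006,0.001],"dr":[0,0,0]},{"travel":[-0.06,-0.002,0.001],"dr":[0,0,0]},{"travel":[-0.06,-0.01,0.001],"dr":[0,0,0]},{"travel":[-0.058,-0.019,0.001],"dr":[0,0,0]},{"travel":[-0.054,-0.026,0.001],"dr":[0,0,0]},{"travel":[-0.05,-0.034,0.001],"dr":[0,0,0]},{"travel":[-0.045,-0.04,0.001],"dr":[0,0,0]},{"travel":[-0.039,-0.046,0.001],"dr":[0,0,0]},{"travel":[0,0,0],"dr":[0,0,0]},{"travel":[0,0,0],"dr":[0,0,0]},{"travel":[0,0,0],"dr":[0,0,0]}]'
python3 plan.py .5407 .249 -8 2
python3 - <<'E'
from h import *
im=viewer.camera("side");w=viewer.camera("scene")
a=cv2.resize(im[150:300,150:300,::-1],(400,400),interpolation=2);b=cv2.resize(w[90:240,260:410,::-1],(400,400),interpolation=2)
cv2.imwrite("pics/end.png",np.hstack([a,b]))
E
```

```text
time_s: 11.68
eef_pos: [0.5912, 0.2881, 0.2556]
eef_rot: [-0.015, 0.003, 1.0, -0.013]
wrist_force: [-3.4, -4.3, 3.7]
opening: 0.237
t 11.68 pos [0.5912 0.2881 0.2556] rad 0.0638 ang 37.7 F [-3.4 -4.3  3.7] tilt [-0.03  -0.025 -0.999] yaw 0.005 open 0.237
[-0.04  -0.045] [-0.027 -0.054]
```

View pics/end.png

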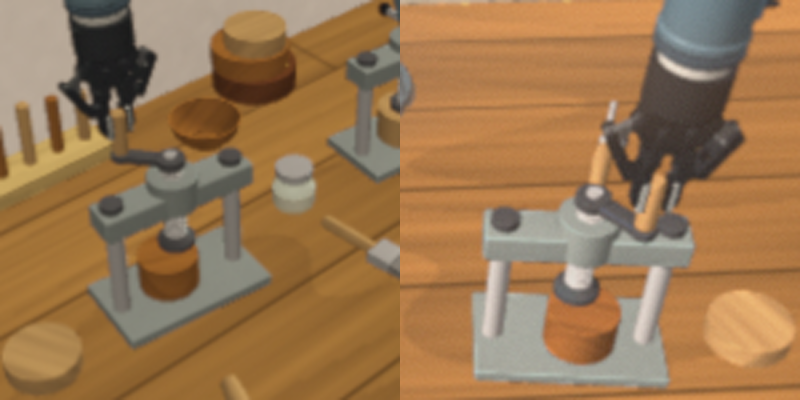

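```bash
python3 -m handwheel '[{"travel":[-0.038,-0.047,0.001],"dr":[0,0,0]},{"travel":[-0.028,-0.053,0.001],"dr":[0,0,0]},{"travel":[0,0,0],"dr":[0,0,0]},{"travel":[0,0,0],"dr":[0,0,0]},{"travel":[0,0,0],"dr":[0,0,0]},{"travel":[0,0,0],"dr":[0,0,0]},{"travel":[0,0,0],"dr":[0,0,0]},{"travel":[0,0,0],"dr":[0,0,0]}]'
python3 plan.py .5407 .249 -8 0; python3 -c "
from bench import ctrl
print(abs(ctrl.get_obs()['dq']).max())"
```

```text
time_s: 12.45
eef_pos: [0.5976, 0.2779, 0.2554]
eef_rot: [-0.02, 0.001, 1.0, -0.012]
wrist_force: [-3.6, -4.5, 2.7]
opening: 0.239
t 12.45 pos [0.5976 0.2779 0.2554] rad 0.0638 ang 26.9 F [-3.6 -4.5  2.7] tilt [-0.04  -0.024 -0.999] yaw 0.002 open 0.239

0.004962399184753149
```

```bash
python3 -c "
from bench import ctrl
print(ctrl.hand_in())"
```

```text
the job is handed in; nothing more can be done
None
```

I turned the crank backward until the spindle dropped a thread, then forward about one full turn (355°), and handed in at 12.5 s still holding the grip. The hand-in gave no verdict.

- **Backward:** I turned it about 215°. At crank ≈ −0.3 to −0.5 rad the vertical force on the hand flipped from +4 N to −5 N, which is the spindle's weight. I lowered the hand until the force was back near zero, a drop of 5.5 mm.
- **Forward:** The hand sank another 6.1 mm over the 355°. From the hand's height I estimate a rise of about −0.0115 m and crank ≈ 5.7 rad, both inside the limits. I had no direct reading of either joint.
- **Last checks:** The fingers were stopped on the grip at opening 0.239 and the arm was at rest, with under 7 N at the wrist. The last pictures, taken one 11° move before the end, showed the grip still held and nothing around it visibly shifted. I did not measure the bystanders' positions.
- **Disagreements:**
  - The scene and wrist cameras differed by about 5–10 mm on the grip and spindle axis. I corrected this close up and by the circle the hand followed.
  - The grasp ended up about 9 mm higher on the grip than planned.
  - The tool had tilted about 2.7° by the end.

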